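# Fish the ointment spatula out of the covered trough

### The arm

A 7-joint arm with a two-finger parallel gripper is mounted at the origin on the work surface. World frame = base frame: x ahead of the robot, y to its left, z up, the work surface at z = 0. Lengths are in m, angles in rad, forces in N, time in s.
With the tool pointing down it reaches from about 0.425 to 0.925 m from the base axis. Payload 6.8 kg.
Tool frame: the origin (TCP) lies at the very end of the fingers, on their centre line; the grasp point (between the pads) lies 19 mm behind it; z points along the fingers, y is the line along which they close (so a half turn about z gives the same grasp; the last joint's range is limited). The gripper opens to 88 mm and grips with 3 to 60 N. Pads are 20 mm wide; open, the fingers measure 115 mm over their backs; the gripper's body (75 mm by 178 mm) begins 61 mm behind the grasp point.
Start: joints at [-1.371, 0.477, 0.022, 1.555, -0.011, 1.109, -0.083], TCP at [0.204, 0.643, 0.2] pointing down, gripper open.
Joint ranges: [-2.96, 2.96], [-0.34, 2.1], [-1.41, 1.46], [0.24, 2.44], [-1.37, 4.51], [0.17, 1.92], [-2.96, 2.96]. Speed limits (rad/s): [2.39, 2.39, 3.14, 3.14, 3.14, 3.14, 3.14].

### API

Orientations are given as a unit quaternion [w, x, y, z].
In Python, from bench import arm, eyes, workorder, readout gives the robot as it stands (arm), with the cameras (eyes), the job (workorder) and the readings (readout).
- The arm moves only by the tool shift_gripper, called as a command line: name --argument value ..., lists and objects as JSON in quotes. Schema: {"type":"object","properties":{"plan":{"type":"array","items":{"type":"array","prefixItems":[{"type":"array","items":{"type":"number"},"minItems":3,"maxItems":3},{"type":"array","items":{"type":"number"},"minItems":3,"maxItems":3}],"minItems":2,"maxItems":2},"minItems":1,"maxItems":8},"aperture":{"type":"number"},"grip_n":{"type":"number"},"only":{"type":"string"},"quiet":{"type":"boolean"},"lines":{"type":"string"}},"required":["plan"],"additionalProperties":false}. plan is a list of rows, 1 to 8 of them, each written [[dx, dy, dz], [rx, ry, rz]]: dx, dy, dz in shares of the most that a row can go, 1 being 50 mm, then a rotation vector rx, ry, rz in fractions of the full range, 1 being pi rad; each row shifts and turns the commanded pose from where the row before left it, along the tool's axes as they then stand; what a row does not reach is not made up. A row lasts 1/10 s, in which the tool goes at most 0.05 m and 0.15 rad, less where a joint would pass 70% of its speed; a pose out of reach is approached as far as the arm can. aperture is the opening from 0.0 (shut) to 1.0 (fully open), set as the call begins (left out keeps the last). The fingers move at their own pace and stop on an object; grip_n is the grip in N (left out, the last holds). Time passes only in rows, so rows that do not move let the fingers close. The tool returns the time, the measured TCP pose, the force, the opening and the grip force at its end. only (a regular expression) keeps the lines of the reply that match it, lines (a string "A,B") keeps lines A to B, and quiet returns only ok. A shift or turn number past 1, either way, is cut back to 1. Input that does not fit is refused with a message, and nothing moves.
- readout.read_state(): the state, without advancing time (a new reading comes with each control period).
- eyes.grab_frame(name): name is "scene" or "side" or "wrist"; returns a dict with "frame" (480x640x3 uint8, red, green, blue), "K" (3x3 intrinsics, pixels), "cam_to_world" (4x4, takes a point from camera to world coordinates); the wrist camera has in their place "tool_from_camera" (4x4, takes a point from camera to tool coordinates, whose origin is the TCP and whose axes are the flange's). Camera axes: x right, y up, looking along -z (the intrinsics and any distortion apply to the point x, -y, -z); pixel columns grow to the right and rows downward; lengths in m; the calibration is good to about 2 mm. A picture is of the moment at which its call begins: read the wrist's pose just before it. There is no depth.
- workorder.finish_job(): hands the job in; it is judged then, once.
The state is a dict: "t": time; "qpos": joint angles; "qvel": joint speeds; "joint_torque": joint torques, N m; "eef_pos": TCP position; "tool_rot": TCP orientation; "force": force on the tool from outside, world axes, zero at the start; "torque": the same for the moment, N m; "width": opening from 0.0 (shut) to 1.0 (fully open); "gripper_force": force on a finger pad.
Only numpy, scipy, OpenCV 4.12 (cv2) and the standard library are available. Lean on these libraries where they do the work, as an engineer would, in place of code of your own. Each camera call takes 0.05 s, during which the arm holds its last target. There are 200 camera calls.

### The job

Take the medicine carton that lies across the opening of the steel trough and set it flat and lengthways, in the middle, on the narrow raised ledge, and let go of it. Then tilt the long spatula out of the trough through the opening and finish still holding it in the gripper, still and with all of it in the air over the trough, a good 4 cm clear of the covers. Leave the bottle, the jar and the tin where they stand.

Things in the scene. Friction and masses are not known exactly. Their poses are not given: they have to be found in the camera images.
- trough: Fixed steel trough, long along its y. Origin: centre of its underside. Outside 160 x 390 mm with rims, 62 mm high; inside 130 mm (x) x 380 mm (y), inner floor 4 mm up. Fixed covers 4 mm thick (underside 58 mm up) close the top at both ends; the only opening lies between them: y -80 to +80 mm, x -65 to +65 mm.
- trough_mouth (a point): Centre of the trough's opening at the height of the covers' top (62 mm above the work surface); axes as the trough.
- spatula: Loose ointment spatula, 240 mm long, about 80 g, lying along the trough's y on its inner floor, ends hidden under the covers, handle towards the trough's -y. Origin: mid-length, at the underside; x towards the blade. Wooden handle 20 wide x 16 mm thick, x -120 to +5 mm; steel blade 22 wide x 3 mm thick, centred 8 mm above the underside, x +14 to +120 mm. Balances near x = 0.
- spatula_handle_end (a point): Middle of the handle's end face (x = -120 mm, 8 mm above the underside); axes as the spatula.
- spatula_blade_end (a point): Tip of the blade (x = +120 mm, 8 mm above the underside); axes as the spatula.
- carton: Loose rigid medicine carton, pale paper with a brown band, 170 mm long (x) x 50 mm wide (y) x 44 mm high, about 140 g. Origin: centre of its underside, z up. At the start it bridges the trough's opening, resting on the two side rims.
- ledge: Fixed narrow raised ledge: a grey slotted steel beam on two feet, to the left or to the right of the trough. Its flat top is 240 mm long (x) and 36 mm wide (y), 100 mm above the work surface. Origin: on the work surface under the middle of the beam, z up.
- ledge_top (a point): Centre of the ledge's top face, 100 mm above the work surface; axes as the ledge.
- amber_bottle: Bystander: loose amber bottle, 66 mm across, 150 mm high, standing on the side of the trough away from the ledge. Origin: centre of its underside.
- jar: Bystander: loose white jar, 56 mm across, 75 mm high, beyond the trough. Origin: centre of its underside.
- tin: Bystander: loose dark tin, 80 x 120 mm (x, y), 45 mm high, beyond the trough. Origin: centre of its underside.

How it is judged:
By the outcome, as a careful person would: the job done as asked, in the order asked, and still so for the second after the job is handed in, while the arm keeps its last pose, push and grip.
It also fails if it takes over 61 s, if anything falls off the work surface, if the arm or the gripper's body presses on something with over 40 N, if the wrist force passes 120 N, or if a joint passes its speed limit or range.

## Working session

There is one attempt and no reset: what is moved stays moved. The work goes in short steps, Python scripts to look and compute and a tool call to move; the robot and the scene stay as the last step left them, time stands still between calls to the robot, and variables do not carry over. Pictures are saved under pics/ and viewed, at most 10 in all, crops included, and the job is handed in when it is done.

```bash
ls; mkdir -p pics; python3 - <<'E'
from bench import arm, eyes, workorder, readout
import cv2,numpy as np
s=readout.read_state();print(s['t'],s['eef_pos'],s['tool_rot'],s['width'])
for n in["scene","side"]:
    f=eyes.grab_frame(n);cv2.imwrite(f'pics/{n}0.png',f['frame'][:,:,::-1]);print(n,f['K'],f['cam_to_world'],[k for k in f])
    np.savez(f'pics/{n}0.npz',**f)
E
```

```text
bench.py
pics
0.0 [0.20432363 0.6426707  0.19899802] [-6.13759795e-05  1.53279537e-01  9.88182459e-01 -8.98262303e-04] 0.9971623831924997
scene [[550.54361353   0.         326.06855111]
 [  0.         550.54361353 241.82231195]
 [  0.           0.           1.        ]] [[ 0.49102946 -0.71573571  0.49660091  1.15368993]
 [ 0.87112128  0.40744514 -0.2741098  -0.30687685]
 [-0.00614746  0.5671956   0.82356017  0.97370841]
 [ 0.          0.          0.          1.        ]] ['frame', 'K', 'cam_to_world']
side [[557.87741475   0.         311.65038511]
 [  0.         557.87741475 245.98751853]
 [  0.           0.           1.        ]] [[ 0.99569994  0.04999876 -0.07798563  0.51435393]
 [-0.09237302  0.59939526 -0.79510537 -1.10895547]
 [ 0.00698994  0.79889013  0.60143636  0.94198873]
 [ 0.          0.          0.          1.        ]] ['frame', 'K', 'cam_to_world']
```

View pics/scene0.png

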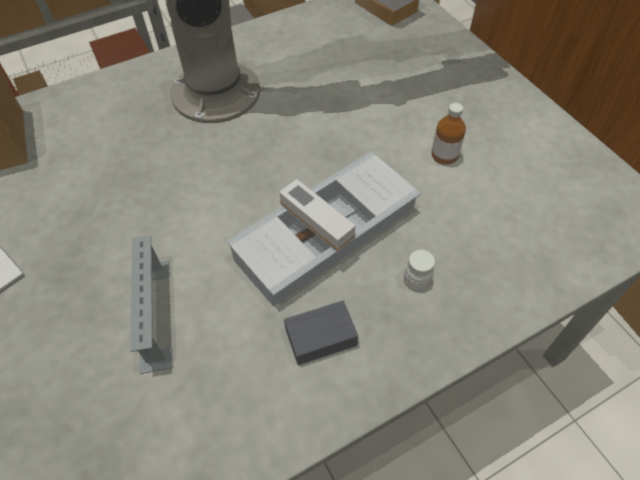

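View pics/side0.png

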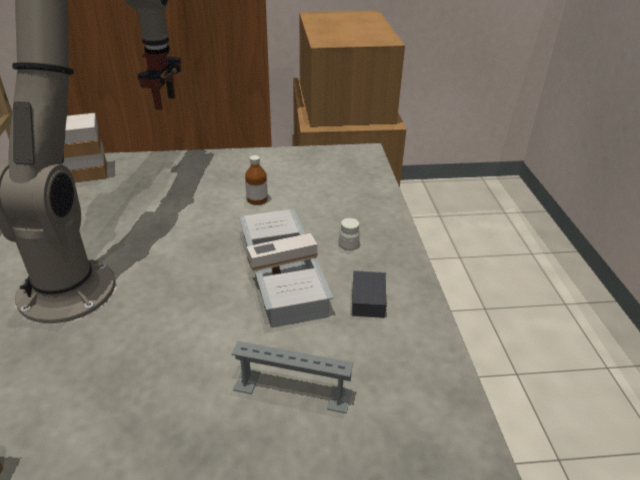

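Scene: trough corners about (230,247), (275,292), (372,155) and (418,193); carton top (283,193) to (354,234); brown handle at (304,235), so -y is at lower left; ledge top x 132–152, y 237–350. The side view agrees, with the ledge on the robot's right.

```bash
cat > h.py <<'E'
import numpy as np,cv2
from scipy.spatial.transform import Rotation as R
def ray(K,T,px):
    d=np.array([(px[0]-K[0,2])/K[0,0],-(px[1]-K[1,2])/K[1,1],-1.]);return T[:3,3],T[:3,:3]@d
def onz(K,T,px,z):
    o,d=ray(K,T,px);return (o+d*(z-o[2])/d[2])
def wristT(s,f):
    q=s['tool_rot'];T=np.eye(4);T[:3,:3]=R.from_quat([q[1],q[2],q[3],q[0]]).as_matrix();T[:3,3]=s['eef_pos'];return T@f['tool_from_camera']
E
python3 - <<'E'
from h import *
np.set_printoptions(precision=4,suppress=True)
def show(nm,f,pts,z):
    P=np.array([onz(f['K'],f['cam_to_world'],p,z) for p in pts]);print(nm,P[:,:2].tolist() and P[:,:2].round(4).tolist(),'c',P.mean(0))
S=np.load('pics/scene0.npz');D=np.load('pics/side0.npz')
show('ledge',S,[(133,237),(151,237),(152,347),(132,350)],.1)
show('ledgeD',D,[(237,345),(352,360),(350,375),(234,354)],.1)
show('tr',S,[(230,247),(275,292),(418,193),(372,155)],.062)
show('trD',D,[(242,215),(293,211),(330,298),(265,307)],.062)
show('carton',S,[(299,181),(282,193),(335,247),(354,234)],.106)
show('bottle,jar,tin',S,[(447,158),(420,285)],0)
show('tin',S,[(285,321),(345,303),(357,337),(299,353)],.045)
# masks: minAreaRect of carton top & ledge top
for n,f in(('scene',S),('side',D)):
    im=f['frame'];hsv=cv2.cvtColor(im,cv2.COLOR_RGB2HSV)
    for p in ([(318,212),(290,260),(142,290),(350,200)] if n=='scene' else [(285,250),(295,290),(290,357),(275,225)]): print(n,p,im[p[1],p[0]],hsv[p[1],p[0]])
c=S['frame'][140:300,220:420];cv2.imwrite('pics/c1.png',cv2.resize(c,(750,600),interpolation=cv2.INTER_CUBIC)[:,:,::-1])
E
```

```text
ledge [[0.4313, -0.3366], [0.4486, -0.3062], [0.6697, -0.3812], [0.6582, -0.4127]] c [ 0.552  -0.3592  0.1   ]
ledgeD [[0.4418, -0.3157], [0.6684, -0.3752], [0.6589, -0.4122], [0.4362, -0.3394]] c [ 0.5513 -0.3607  0.1   ]
tr [[0.5198, -0.1766], [0.6566, -0.1441], [0.5908, 0.2297], [0.4481, 0.2032]] c [0.5538 0.0281 0.062 ]
trD [[0.4457, 0.2158], [0.5907, 0.2245], [0.6525, -0.1502], [0.5006, -0.1678]] c [0.5474 0.0306 0.062 ]
carton [[0.4694, 0.0083], [0.4807, -0.0368], [0.6493, -0.0092], [0.6412, 0.0378]] c [0.5601 0.     0.106 ]
bottle,jar,tin [[0.4975, 0.3886], [0.7541, 0.1309]] c [ 0.6258  0.2598 -0.    ]
tin [[0.712, -0.1523], [0.7346, -0.0359], [0.8059, -0.0524], [0.7811, -0.1593]] c [ 0.7584 -0.1     0.045 ]
scene (318, 212) [199 197 192] [ 21   9 199]
scene (290, 260) [186 186 182] [ 30   5 186]
scene (142, 290) [102 105 105] [ 90   7 105]
scene (350, 200) [93 95 94] [75  5 95]
side (285, 250) [186 176 167] [ 14  26 186]
side (295, 290) [178 175 168] [ 21  14 178]
side (290, 357) [82 80 82] [150   6  82]
side (275, 225) [179 175 168] [ 19  16 179]
```

View pics/c1.png

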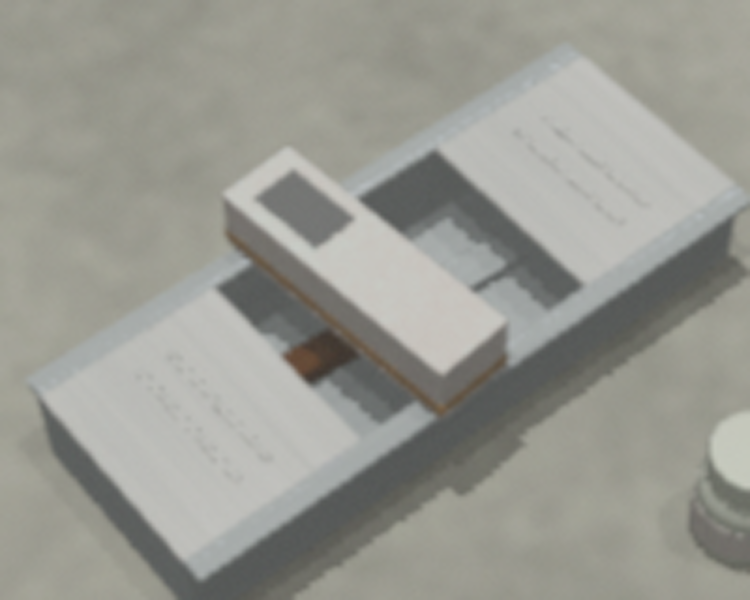

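The crop shows the carton lying across the opening, slightly on the handle side, with the handle visible at about crop (320,355). Carton at (0.560, 0.000), yaw about 9.5°. Trough yaw about 10.4°. Ledge at (0.5515, -0.360), yaw about -17.5°. I'll move above the carton for a wrist view.

The manual's scale: shifts go in shares of 50 mm and turns go in shares of pi rad. Converting my numbers, -0.034 m is -0.68, -0.033 m is -0.66.

shift_gripper --plan '[[[-0.3,-0.3,-0.4],[0,0,0]],[[-0.66,-0.62,-0.4],[0,0,0]],[[-0.68,-0.64,-0.4],[0,0,0]],[[-0.68,-0.64,-0.4],[0,0,0]],[[-0.68,-0.64,-0.4],[0,0,0]],[[-0.68,-0.64,0],[0,0,0]],[[-0.68,-0.64,0],[0,0,0]],[[-0.68,-0.64,0],[0,0,0]]]' --aperture 1.0

```text
t: 0.9
eef_pos: [0.372, 0.3401, 0.299]
tool_rot: [-0.0, 0.153, 0.988, 0.0]
force: [0.5, -0.9, -0.1]
width: 1.001
gripper_force: 0.0
```

shift_gripper --plan '[[[-0.68,-0.64,0],[0,0,0]],[[-0.68,-0.64,0],[0,0,0]],[[-0.68,-0.64,0],[0,0,0]],[[-0.68,-0.64,0],[0,0,0]],[[-0.68,-0.64,0],[0,0,0]],[[-0.68,-0.64,0],[0,0,0]],[[-0.68,-0.64,0],[0,0,0]],[[-0.6,-0.6,0],[0,0,0]]]'

```text
t: 1.7
eef_pos: [0.5504, 0.0166, 0.2989]
tool_rot: [-0.0, 0.154, 0.988, -0.0]
force: [0.4, 0.4, -0.4]
width: 0.999
gripper_force: 0.0
```

shift_gripper --plan '[[[-0.2,-0.2,0],[0,0,-0.0318]],[[0,0,0],[0,0,-0.0382]],[[0,0,0],[0,0,-0.0382]],[[0,0,0],[0,0,-0.0382]],[[0,0,0],[0,0,0]],[[0,0,0],[0,0,0]]]'

```text
t: 2.3
eef_pos: [0.5562, 0.0062, 0.2988]
tool_rot: [-0.0, -0.074, 0.997, 0.0]
force: [0.1, -0.3, 0.4]
width: 0.999
gripper_force: 0.0
```

```bash
python3 - <<'E'
from bench import arm, eyes, workorder, readout
from h import *
s=readout.read_state();f=eyes.grab_frame('wrist');print(s['t'],s['eef_pos'],s['tool_rot'],s['qpos'])
cv2.imwrite('pics/w1.png',f['frame'][:,:,::-1]);np.savez('pics/w1.npz',frame=f['frame'],K=f['K'],cam_to_world=wristT(s,f));print(f['tool_from_camera'])
E
```

```text
2.3 [0.55622282 0.00618081 0.29878762] [-2.45214466e-04 -7.44308566e-02  9.97226147e-01  1.11700821e-05] [-0.48309147  0.2036306   0.4285814   1.73903212 -0.08967149  1.21870432
  1.68848708]
[[-2.25712837e-04  9.66874786e-01  2.55251047e-01  6.79966893e-02]
 [ 9.99999470e-01  4.74646767e-04 -9.13654524e-04  1.34191031e-03]
 [-1.00454361e-03  2.55250706e-01 -9.66874381e-01 -1.86255541e-01]
 [ 0.00000000e+00  0.00000000e+00  0.00000000e+00  1.00000000e+00]]
```

View pics/w1.png

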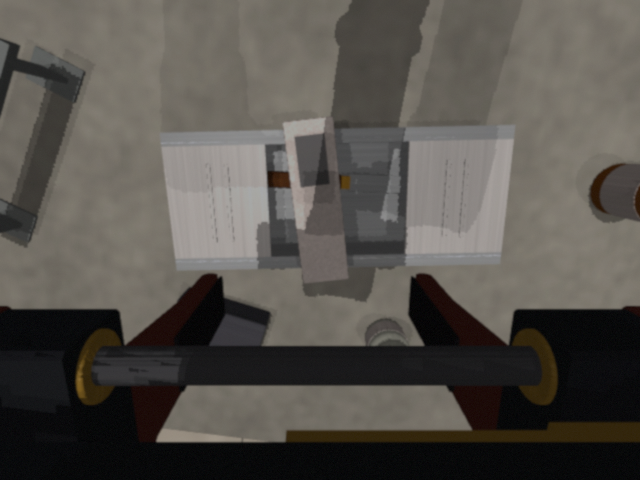

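Wrist view: carton top corners about (284,122), (331,118), (347,277) and (303,283). Handle visible at (278,180), ferrule at (346,183). Opening spans columns 264–407.

```bash
python3 - <<'E'
from h import *
f=np.load('pics/w1.npz');K,T=f['K'],f['cam_to_world']
def s(n,pts,z):
    P=np.array([onz(K,T,p,z)[:2] for p in pts]);print(n,P.round(4).tolist(),P.mean(0).round(4))
s('carton',[(284,122),(331,118),(347,277),(303,283)],.106)
s('trough',[(162,133),(514,125),(500,264),(177,270)],.062)
s('opening',[(264,145),(408,141),(407,253),(258,257)],.06)
s('handle bottom pts',[(278,173),(278,187),(346,183)],.02)
h=cv2.cvtColor(f['frame'],cv2.COLOR_RGB2HSV)
m=((h[...,1]>110)&(h[...,0]<25)).astype(np.uint8);m[:140]=0;m[230:]=0;m[:,:255]=0;m[:,410:]=0
n,l,st,c=cv2.connectedComponentsWithStats(m)
for i in range(1,n):
    if st[i,4]>10: print(st[i],c[i],onz(K,T,c[i],.018))
E
```

```text
carton [[0.4726, -0.0365], [0.4621, 0.0085], [0.6226, 0.0519], [0.6366, 0.0053]] [0.5485 0.0073]
trough [[0.5021, -0.1721], [0.4364, 0.2097], [0.5943, 0.2385], [0.6597, -0.1473]] [0.5481 0.0322]
opening [[0.4982, -0.0597], [0.4701, 0.0986], [0.5979, 0.1249], [0.6294, -0.0521]] [0.5489 0.0279]
handle bottom pts [[0.5301, -0.044], [0.5473, -0.0419], [0.5297, 0.0419]] [ 0.5357 -0.0147]
[268 172  21  15 294] [277.94557823 179.10884354] [ 0.53777275 -0.04332921  0.018     ]
[340 176  10  13 124] [344.57258065 181.87096774] [0.5287659  0.04004991 0.018     ]
```

```bash
python3 - <<'E'
from h import *
f=np.load('pics/scene0.npz');K,T=f['K'],f['cam_to_world']
P=np.array([onz(K,T,(220+x/3.75,140+y/3.75),.106)[:2] for x,y in [(290,147),(223,193),(443,376),(507,325)]]);print(P.round(4),P.mean(0),np.degrees(np.arctan2(*(P[2:].mean(0)-P[:2].mean(0))[::-1])))
P=np.array([onz(K,T,(220+x/3.75,140+y/3.75),.062)[:2] for x,y in [(28,385),(200,578),(748,193),(570,42)]]);print(P.round(4),P.mean(0))
E
```

```text
[[ 0.4633  0.0076]
 [ 0.4745 -0.0395]
 [ 0.6388  0.0038]
 [ 0.6273  0.0489]] [0.55097354 0.00521182] 14.452208670930352
[[ 0.5076 -0.1768]
 [ 0.6592 -0.1489]
 [ 0.5888  0.2349]
 [ 0.4382  0.2095]] [0.54844672 0.02966848]
```

Converted, 0.04 m is 0.8, 0.006 m is 0.12, -0.106 rad / 3.1416 = -0.0337.

shift_gripper --plan '[[[0.12,0,0.4],[0,0,-0.0337]],[[0,0,0.8],[0,0,0]],[[0,0,0.8],[0,0,0]],[[0,0,0.8],[0,0,0]],[[0,0,0.6],[0,0,0]],[[0,0,0.4],[0,0,0]],[[0,0,0.4],[0,0,0]],[[0,0,0.34],[0,0,0]]]' --aperture 0.85

```text
t: 3.15
eef_pos: [0.5502, 0.0054, 0.0708]
tool_rot: [-0.0, -0.128, 0.992, -0.0]
force: [0.2, -0.9, 0.5]
width: 0.85
gripper_force: 0.0
```

shift_gripper --plan '[[[0,0,0],[0,0,0]],[[0,0,0],[0,0,0]],[[0,0,0],[0,0,0]],[[0,0,0],[0,0,0]],[[0,0,0],[0,0,0]],[[0,0,0],[0,0,0]],[[0,0,0],[0,0,0]]]' --aperture 0.0 --grip_n 25

```text
t: 3.85
eef_pos: [0.5513, 0.0055, 0.0731]
tool_rot: [0.001, -0.129, 0.992, 0.0]
force: [-1.5, -0.2, 7.2]
width: 0.565
gripper_force: 25.0
```

shift_gripper --plan '[[[0,0,-0.1],[0,0,0]],[[0,0,-0.3],[0,0,0]],[[0,0,-0.6],[0,0,0]],[[0,0,-0.6],[0,0,0]],[[0,0,-0.6],[0,0,0]],[[0,0,-0.4],[0,0,0]],[[0,0,0],[0,0,0]]]'

```text
t: 4.55
eef_pos: [0.5522, 0.0052, 0.2049]
tool_rot: [0.003, -0.129, 0.992, 0.0]
force: [0.4, 0.4, -0.4]
width: 0.569
gripper_force: 25.0
```

```bash
python3 - <<'E'
from h import *
S=np.load('pics/scene0.npz')['frame'][225:375,110:190];D=np.load('pics/side0.npz')['frame'][325:420,220:370]
a=cv2.resize(S,None,fx=4,fy=4,interpolation=cv2.INTER_CUBIC);b=cv2.resize(D,(480,304),interpolation=cv2.INTER_CUBIC)
o=np.zeros((600,800,3),np.uint8);o[:,:320]=a;o[:304,320:]=b
cv2.imwrite('pics/c2.png',o[:,:,::-1])
E
```

```text
(no output)
```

View pics/c2.png

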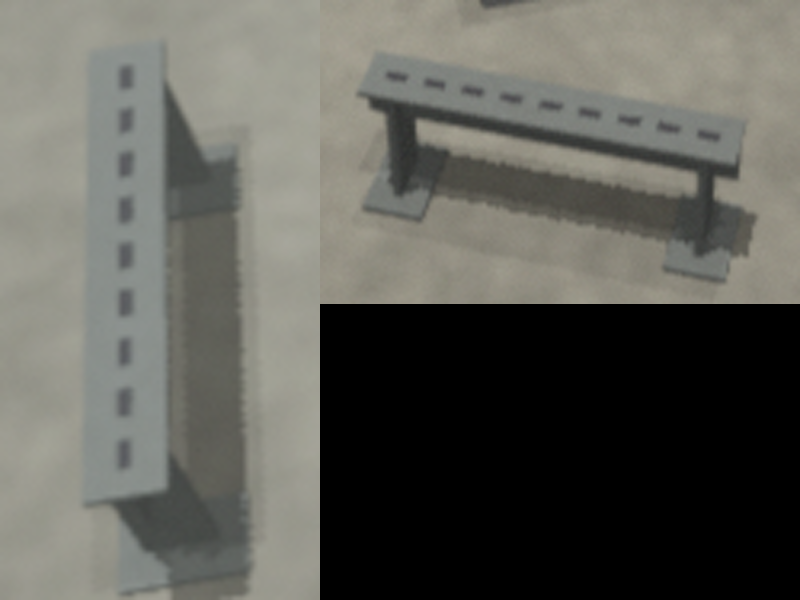

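Left (scene), ledge top: corners (88,50), (165,42), (167,488), (83,502); nine slots from (126,77) to (124,454). Right (side): corners (378,53), (745,120), (738,166), (360,95); slots from (397,76) to (709,135).

```bash
python3 - <<'E'
from h import *
f=np.load('pics/scene0.npz');g=np.load('pics/side0.npz')
A=lambda p:onz(f['K'],f['cam_to_world'],(110+p[0]/4-.4,225+p[1]/4-.4),.1)[:2]
B=lambda p:onz(g['K'],g['cam_to_world'],(220+(p[0]-320)/3.2-.35,325+p[1]/3.2-.35),.1)[:2]
for F,c,sl in((A,[(88,50),(165,42),(167,488),(83,502)],[(126,77),(126,256),(124,454)]),(B,[(378,53),(360,95),(738,166),(745,120)],[(397,76),(551,104),(709,135)])):
    P=np.array([F(p) for p in c]);Q=np.array([F(p) for p in sl])
    d=P[2:].mean(0)-P[:2].mean(0);e=Q[2]-Q[0]
    print(P.round(4).tolist(),P.mean(0),np.linalg.norm(d),np.degrees(np.arctan2(d[1],d[0])),'slots',Q.round(4).tolist(),np.degrees(np.arctan2(e[1],e[0])))
E
```

```text
[[0.4301, -0.3391], [0.4441, -0.3049], [0.6685, -0.382], [0.657, -0.4152]] [ 0.54993251 -0.3602999 ] 0.2382383626419924 -18.757143919769046 slots [[0.4546, -0.3282], [0.5502, -0.3603], [0.6442, -0.3929]] -18.843983255776372
[[0.4432, -0.3054], [0.4325, -0.34], [0.6589, -0.416], [0.6684, -0.3808]] [ 0.5507681  -0.36054267] 0.2381184973986978 -18.53195633976897 slots [[0.4554, -0.3261], [0.5505, -0.3576], [0.6448, -0.3907]] -18.825687320373603
```

Converted, -0.045 m is -0.9, -0.037 m is -0.74.

shift_gripper --plan '[[[0.08,-0.3,0],[0,0,0]],[[0.2,-0.74,0],[0,0,0]],[[0.24,-0.9,0],[0,0,0]],[[0.24,-0.9,0],[0,0,0]],[[0.24,-0.9,0],[0,0,0]],[[0.24,-0.9,0],[0,0,0]],[[0.24,-0.9,0],[0,0,0]],[[0.2,-0.74,0],[0,0,0]]]'

```text
t: 5.35
eef_pos: [0.5479, -0.3223, 0.2005]
tool_rot: [-0.001, -0.128, 0.992, 0.0]
force: [0.2, 0.1, -1.2]
width: 0.564
gripper_force: 25.0
```

shift_gripper --plan '[[[0.14,-0.56,0],[0,0,0]],[[0.06,-0.23,0],[0,0,0]],[[0,0,0],[0,0,0.0318]],[[0,0,0],[0,0,0.0462]],[[0,0,0],[0,0,0.0462]],[[0,0,0],[0,0,0.0382]],[[0,0,0],[0,0,0.0239]],[[0,0,0],[0,0,0]]]'

```text
t: 6.15
eef_pos: [0.55, -0.3586, 0.2008]
tool_rot: [-0.001, 0.162, 0.987, 0.001]
force: [-1.2, 1.0, -1.0]
width: 0.565
gripper_force: 25.0
```

shift_gripper --plan '[[[0,0,0.4],[0,0,0]],[[0,0,0.4],[0,0,0]],[[0,0,0],[0,0,0]],[[0,0,0],[0,0,0]]]'

```text
t: 6.55
eef_pos: [0.5498, -0.3598, 0.1618]
tool_rot: [-0.001, 0.162, 0.987, 0.0]
force: [0.7, 0.2, -0.5]
width: 0.564
gripper_force: 25.0
```

```bash
python3 - <<'E'
from bench import arm, eyes, workorder, readout
from h import *
s=readout.read_state();print(s['t'],s['eef_pos'],s['force'],s['width'],(2*np.degrees(np.arctan2(s['tool_rot'][2],s['tool_rot'][1]))-180))
o=[]
for n in["scene","side"]:
    f=eyes.grab_frame(n);np.savez(f'pics/{n}1.npz',**f)
    y,x=(225,100) if n=='scene' else (300,210)
    y-=60 if n=='scene' else 30
    o.append(cv2.resize(f['frame'][y:y+200,x:x+133],(400,600),interpolation=cv2.INTER_CUBIC) if n=='scene' else cv2.resize(f['frame'][y:y+240,x:x+160],(400,600),interpolation=cv2.INTER_CUBIC))
cv2.imwrite('pics/c3.png',np.hstack(o)[:,:,::-1])
E
```

```text
6.55 [ 0.54978794 -0.35980136  0.16178403] [ 0.71836547  0.19205374 -0.46020857] 0.5638613440561655 -18.630273794665925
```

View pics/c3.png

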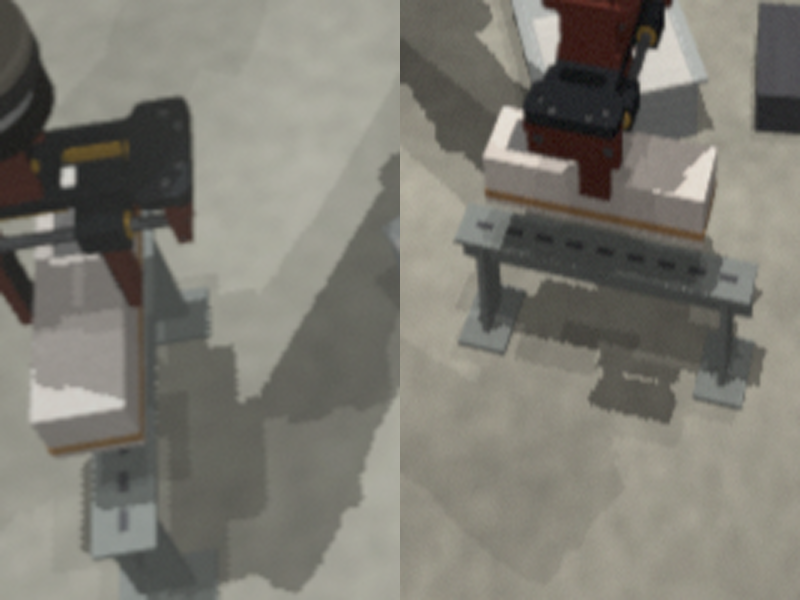

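The carton hangs level over the ledge, aligned with it; front bottom edge (486,195)–(707,239) in the right half. I'll check the offsets.

```bash
python3 - <<'E'
from h import *
g=np.load('pics/side1.npz')
c=np.array([.5503,-.36]);a=np.radians(-18.7);u=np.array([np.cos(a),np.sin(a)]);v=np.array([-u[1],u[0]])
for z in(.147,.151,.155):
    P=[onz(g['K'],g['cam_to_world'],(210+(x-400)/2.5-.3,270+y/2.5-.3),z)[:2]-c for x,y in((486,195),(707,239))]
    print(z,[(round(p@u,4),round(p@v,4)) for p in P])
d=np.array([.54979,-.3598])-c;print(d@u,d@v)
E
```

```text
0.147 [(np.float64(-0.0835), np.float64(-0.0368)), (np.float64(0.089), np.float64(-0.0393))]
0.151 [(np.float64(-0.082), np.float64(-0.0403)), (np.float64(0.0896), np.float64(-0.0427))]
0.155 [(np.float64(-0.0806), np.float64(-0.0437)), (np.float64(0.0901), np.float64(-0.0462))]
-0.0005471998397676128 2.5929430350486667e-05
```

```bash
python3 - <<'E'
from h import *
g=np.load('pics/side1.npz');f=np.load('pics/scene1.npz')
def tri(a,b):
    o1,d1=ray(g['K'],g['cam_to_world'],(210+(a[0]-400)/2.5-.3,270+a[1]/2.5-.3));o2,d2=ray(f['K'],f['cam_to_world'],(100+b[0]/3-.3,165+b[1]/3-.3))
    t=np.linalg.lstsq(np.c_[d1,-d2],o2-o1,rcond=None)[0];p,q=o1+d1*t[0],o2+d2*t[1];return (p+q)/2,np.linalg.norm(p-q)
print('bot far',tri((707,239),(50,452)))
print('top far',tri((716,147),(124,410)), 'top far front',tri((710,195),(30,422)))
E
```

```text
bot far (array([ 0.61711615, -0.4149749 ,  0.14310579]), np.float64(0.01625325507853719))
top far (array([ 0.63308411, -0.36461424,  0.18264948]), np.float64(0.005788019045703734)) top far front (array([ 0.62008047, -0.41240052,  0.18558935]), np.float64(0.011912731759080265))
```

Both views put the carton's underside near z 0.133, so it has slipped down in the fingers by roughly 15–18 mm, though it is still level. I'll grip harder, lower carefully and watch for contact.

Converted, 0.008 m is 0.16, 0.005 m is 0.1.

shift_gripper --plan '[[[0,0,0],[0,0,0]],[[0,0,0.1],[0,0,0]],[[0,0,0.16],[0,0,0]],[[0,0,0.1],[0,0,0]],[[0,0,0.04],[0,0,0]],[[0,0,0],[0,0,0]]]' --aperture 0.0 --grip_n 45

```text
t: 7.25
eef_pos: [0.5496, -0.3603, 0.1413]
tool_rot: [-0.001, 0.163, 0.987, 0.0]
force: [-0.2, -0.2, -0.3]
width: 0.564
gripper_force: 45.0
```

```bash
python3 - <<'E'
from bench import arm, eyes, workorder, readout
from h import *
f=eyes.grab_frame('side');s=readout.read_state();print(s['eef_pos'],s['force'],s['torque'])
np.savez('pics/side2.npz',**f)
cv2.imwrite('pics/c4.png',cv2.resize(f['frame'][300:410,215:365],(800,587),interpolation=cv2.INTER_CUBIC)[:,:,::-1])
E
```

```text
[ 0.54975601 -0.36044791  0.14172948] [ 0.34650982  0.14047615 -0.55111979] [ 0.01097124  0.03645326 -0.04697078]
```

View pics/c4.png

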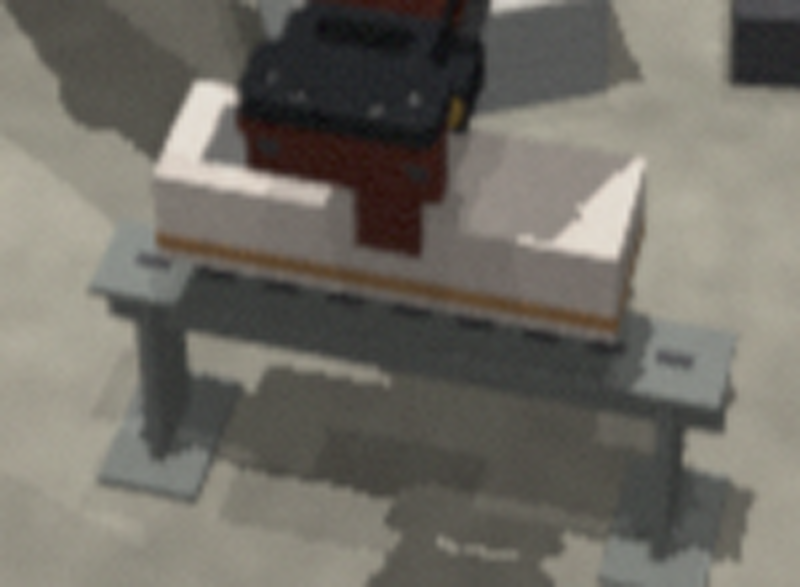

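Ledge and carton are parallel here; the carton's front underside runs (157,252)–(617,340), top front edge (155,180)–(617,258).

```bash
python3 - <<'E'
from h import *
g=np.load('pics/side2.npz');sc=800/150
c=np.array([.5503,-.36,0]);a=np.radians(-18.7);u=np.array([np.cos(a),np.sin(a),0]);v=np.array([-u[1],u[0],0])
for v0 in(-.025,-.022):
  for x,y in((157,252),(617,340),(155,180),(617,258)):
    o,d=ray(g['K'],g['cam_to_world'],(215+x/sc-.4,300+y/sc-.4));t=(v0-(o-c)@v)/(d@v);p=o+t*d;print(v0,(p-c)@u,p[2])
E
```

```text
-0.025 -0.0884586730404928 0.13567009700941923
-0.025 0.08213048565170332 0.13457591182512552
-0.025 -0.08660423500492365 0.1732054246408875
-0.025 0.08097700340312947 0.1762648810331764
-0.022 -0.08972832440994602 0.13219430148122002
-0.022 0.08159619249927175 0.1310953995958628
-0.022 -0.08786589245343927 0.16989143254623573
-0.022 0.08043773793794261 0.1729640773287775
```

The earlier crop was cut off at the image bottom and so wrongly scaled: there is no slip, and the underside is at about 0.132. I'll shift 2.5 mm along the ledge and lower.

Converted, 0.008 m is 0.16, -0.0025 m is -0.05.

shift_gripper --plan '[[[-0.05,0,0.1],[0,0,0]],[[0,0,0.16],[0,0,0]],[[0,0,0.14],[0,0,0]],[[0,0,0.08],[0,0,0]],[[0,0,0.04],[0,0,0]],[[0,0,0],[0,0,0]]]' --aperture 0.0 --grip_n 25

```text
t: 7.9
eef_pos: [0.552, -0.3612, 0.1156]
tool_rot: [-0.0, 0.163, 0.987, 0.0]
force: [-0.0, 0.0, -0.8]
width: 0.567
gripper_force: 25.0
```

shift_gripper --plan '[[[0,0,0.03],[0,0,0]],[[0,0,0.03],[0,0,0]],[[0,0,0],[0,0,0]]]'

```text
t: 8.2
eef_pos: [0.5522, -0.3612, 0.113]
tool_rot: [0.0, 0.163, 0.987, 0.0]
force: [0.1, -0.7, -1.2]
width: 0.57
gripper_force: 25.0
```

Converted, 0.001 m is 0.02.

shift_gripper --plan '[[[0,0,0.02],[0,0,0]],[[0,0,0.02],[0,0,0]],[[0,0,0],[0,0,0]]]'

```text
t: 8.5
eef_pos: [0.5523, -0.3613, 0.1112]
tool_rot: [0.0, 0.163, 0.987, 0.0]
force: [0.3, 0.1, -0.2]
width: 0.568
gripper_force: 25.0
```

shift_gripper --plan '[[[0,0,0.02],[0,0,0]],[[0,0,0.02],[0,0,0]],[[0,0,0],[0,0,0]]]'

```text
t: 8.8
eef_pos: [0.5523, -0.3613, 0.1111]
tool_rot: [0.0, 0.163, 0.987, 0.0]
force: [-3.6, 5.0, 14.0]
width: 0.569
gripper_force: 25.0
```

Converted, -0.001 m is -0.02.

shift_gripper --plan '[[[0,0,-0.02],[0,0,0]],[[0,0,0],[0,0,0]]]' --aperture 0.0 --grip_n 5

```text
t: 9.0
eef_pos: [0.5525, -0.3614, 0.111]
tool_rot: [0.0, 0.163, 0.987, 0.0]
force: [-1.0, 1.5, 6.9]
width: 0.565
gripper_force: 5.0
```

shift_gripper --plan '[[[0,0,0],[0,0,0]],[[0,0,0],[0,0,0]],[[0,0,0],[0,0,0]],[[0,0,0],[0,0,0]],[[0,0,0],[0,0,0]]]' --aperture 0.85

```text
t: 9.5
eef_pos: [0.5522, -0.3613, 0.1098]
tool_rot: [-0.0, 0.163, 0.987, -0.0]
force: [-0.2, 0.6, -0.2]
width: 0.847
gripper_force: 0.0
```

shift_gripper --plan '[[[0,0,-0.2],[0,0,0]],[[0,0,-0.4],[0,0,0]],[[0,0,-0.6],[0,0,0]],[[0,0,-0.8],[0,0,0]],[[0,0,-0.8],[0,0,0]],[[0,0,-0.8],[0,0,0]],[[0,0,-0.4],[0,0,0]],[[0,0,0],[0,0,0]]]'

```text
t: 10.3
eef_pos: [0.5533, -0.3628, 0.3144]
tool_rot: [0.003, 0.163, 0.987, -0.001]
force: [0.4, 0.3, 0.2]
width: 0.849
gripper_force: 0.0
```

```bash
python3 - <<'E'
from bench import arm, eyes, workorder, readout
from h import *
f=eyes.grab_frame('side');np.savez('pics/side3.npz',**f)
cv2.imwrite('pics/c5.png',cv2.resize(f['frame'][300:410,215:365],(800,587),interpolation=cv2.INTER_CUBIC)[:,:,::-1])
E
```

```text
(no output)
```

View pics/c5.png

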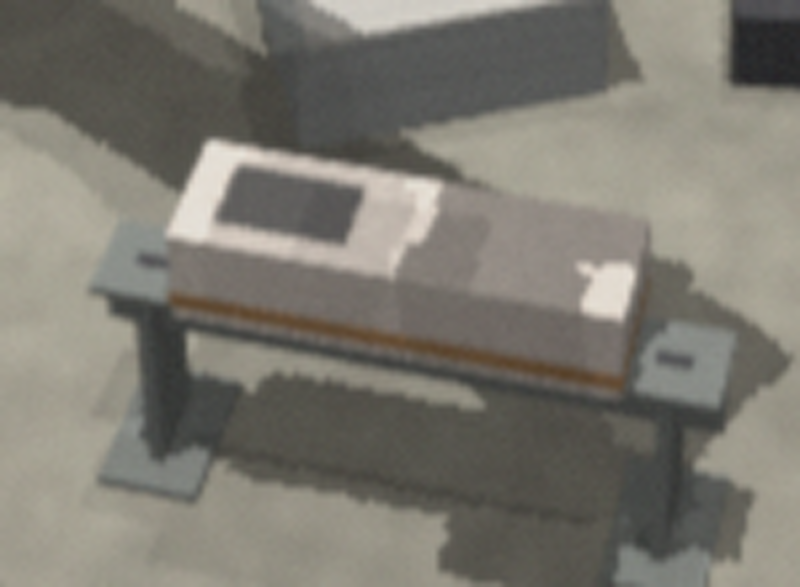

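The carton sits flat, centred and lengthways on the ledge: two slots' worth of ledge show at each end. Next I'll go above the trough, turned for the spatula.

Converted, 0.045 m is 0.9, 0.018 m is 0.36.

shift_gripper --plan '[[[0.2,0.5,0],[0,0,0]],[[0.36,0.9,0],[0,0,0]],[[0.36,0.9,0],[0,0,0]],[[0.36,0.9,0],[0,0,0]],[[0.36,0.9,0],[0,0,0]],[[0.36,0.9,0],[0,0,0]],[[0.36,0.9,0],[0,0,0]],[[0.36,0.9,0],[0,0,0]]]' --aperture 0.45

```text
t: 11.15
eef_pos: [0.5311, 0.0064, 0.3086]
tool_rot: [-0.001, 0.163, 0.987, -0.0]
force: [0.4, 0.4, 0.6]
width: 0.449
gripper_force: 0.0
```

shift_gripper --plan '[[[0.18,0.3,0],[0,0,0.0255]],[[0,0,0],[0,0,0.0446]],[[0,0,0],[0,0,0.0462]],[[0,0,0],[0,0,0.0462]],[[0,0,0],[0,0,0.0462]],[[0,0,0],[0,0,0.0462]],[[0,0,0],[0,0,0.0462]],[[0,0,0],[0,0,0.0462]]]'

```text
t: 11.95
eef_pos: [0.5278, 0.0216, 0.3084]
tool_rot: [-0.001, 0.653, 0.758, -0.001]
force: [-0.0, 0.6, -0.5]
width: 0.448
gripper_force: 0.0
```

shift_gripper --plan '[[[0,0,0],[0,0,0.0127]],[[0,0,0],[0,0,0]],[[0,0,0],[0,0,0]]]'

```text
t: 12.25
eef_pos: [0.5282, 0.0215, 0.3091]
tool_rot: [-0.0, 0.665, 0.747, -0.001]
force: [-0.4, -0.2, 0.5]
width: 0.451
gripper_force: 0.0
```

```bash
python3 - <<'E'
from bench import arm, eyes, workorder, readout
from h import *
s=readout.read_state();f=eyes.grab_frame('wrist');T=wristT(s,f);print(s['t'],s['eef_pos'],s['tool_rot'],s['qpos'])
cv2.imwrite('pics/w2.png',f['frame'][:,:,::-1]);np.savez('pics/w2.npz',frame=f['frame'],K=f['K'],cam_to_world=T)
E
```

```text
12.25 [0.52821752 0.02153542 0.30906875] [-4.75138867e-04  6.65102408e-01  7.46751629e-01 -7.52170723e-04] [-0.75202733  0.15395831  0.68128386  1.79360286 -0.10221939  1.23142234
  0.07327975]
```

View pics/w2.png

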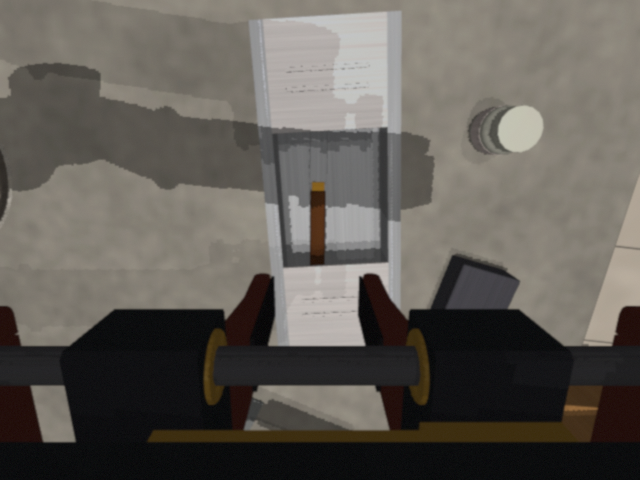

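Handle at columns 311–326, rows 192–263, ferrule at (318,186). Opening spans rows 130–265, columns 275–388.

```bash
python3 - <<'E'
from h import *
f=np.load('pics/w2.npz');K,T=f['K'],f['cam_to_world']
h=cv2.cvtColor(f['frame'],cv2.COLOR_RGB2HSV)
m=((h[...,1]>110)&(h[...,0]<30)).astype(np.uint8);m[:150]=0;m[268:]=0;m[:,:290]=0;m[:,:290]=0;m[:,350:]=0
ys,xs=np.nonzero(m);print(xs.min(),xs.max(),ys.min(),ys.max())
A=[]
for y in range(ys.min(),ys.max()+1,6):
    r=xs[ys==y];p=onz(K,T,((r.min()+r.max())/2,y),.018);w=onz(K,T,(r.max()+1,y),.018)-onz(K,T,(r.min(),y),.018);A.append(p[:2]);print(y,r.min(),r.max(),p.round(4)[:2],np.linalg.norm(w).round(4))
A=np.array(A[:-1]);d=A[-1]-A[1];print('dir',np.degrees(np.arctan2(-d[1],-d[0])))
print('ferrule top end',onz(K,T,(318,ys.min()),.018))
c=np.array([.5482,.031]);
for n,pts in(('op',[(275,133),(386,128),(388,262),(284,266)]),):
    P=np.array([onz(K,T,p,.062)[:2] for p in pts]);print(P.round(4).tolist(),P.mean(0))
P=np.array([onz(K,T,p,.062)[:2] for p in[(250,18),(401,11)]]);print(P)
E
```

```text
311 324 182 263
182 313 322 [0.5282 0.0461] 0.0129
188 312 323 [0.5291 0.0384] 0.0155
194 311 323 [0.5294 0.0307] 0.0169
200 311 323 [0.5303 0.0229] 0.0169
206 311 323 [0.5312 0.0151] 0.017
212 311 324 [0.5328 0.0073] 0.0184
218 311 323 [ 0.5331 -0.0008] 0.0171
224 311 323 [ 0.534  -0.0088] 0.0172
230 311 323 [ 0.5349 -0.0169] 0.0173
236 311 323 [ 0.5359 -0.0251] 0.0174
242 311 323 [ 0.5368 -0.0333] 0.0174
248 311 323 [ 0.5378 -0.0416] 0.0175
254 311 323 [ 0.5388 -0.05  ] 0.0176
260 311 323 [ 0.5398 -0.0584] 0.0177
dir 96.22300816841148
ferrule top end [0.52888801 0.0461491  0.018     ]
[[0.4735, 0.0993], [0.5973, 0.1191], [0.6255, -0.037], [0.4984, -0.057]] [0.54867435 0.03108883]
[[0.43738742 0.21185593]
 [0.59379643 0.23651248]]
```

Converted, 0.045 m is 0.9, 0.03 m is 0.6.

shift_gripper --plan '[[[-0.24,0.068,0.4],[0,0,0]],[[0,0,0.9],[0,0,0]],[[0,0,0.9],[0,0,0]],[[0,0,0.9],[0,0,0]],[[0,0,0.9],[0,0,0]],[[0,0,0.6],[0,0,0]],[[0,0,0.4],[0,0,0]],[[0,0,0],[0,0,0]]]'

```text
t: 13.1
eef_pos: [0.5312, 0.0097, 0.0573]
tool_rot: [-0.002, 0.665, 0.746, -0.002]
force: [0.3, -0.8, 0.2]
width: 0.454
gripper_force: 0.0
```

shift_gripper --plan '[[[0,0,0.3],[0,0,0]],[[0,0,0.3],[0,0,0]],[[0,0,0.2],[0,0,0]],[[0,0,0.1],[0,0,0]],[[0,0,0],[0,0,0]],[[0,0,0],[0,0,0]]]'

```text
t: 13.7
eef_pos: [0.5339, 0.0099, 0.0153]
tool_rot: [0.0, 0.666, 0.746, 0.0]
force: [0.7, 1.2, 0.8]
width: 0.448
gripper_force: 0.0
```

The manual's scale: shifts go in shares of 50 mm and turns go in shares of pi rad. Converting my numbers, 0.004 m is 0.08, 0.003 m is 0.06.

shift_gripper --plan '[[[0,0,0.08],[0,0,0]],[[0,0,0.06],[0,0,0]],[[0,0,0.02],[0,0,0]],[[0,0,0],[0,0,0]],[[0,0,0],[0,0,0]]]'

```text
t: 14.2
eef_pos: [0.5336, 0.0099, 0.007]
tool_rot: [-0.0, 0.666, 0.746, 0.0]
force: [-0.7, -0.8, -0.1]
width: 0.446
gripper_force: 0.0
```

shift_gripper --plan '[[[0,0,0],[0,0,0]],[[0,0,0],[0,0,0]],[[0,0,0],[0,0,0]],[[0,0,0],[0,0,0]],[[0,0,0],[0,0,0]],[[0,0,0],[0,0,0]]]' --aperture 0.0 --grip_n 50

```text
t: 14.8
eef_pos: [0.5336, 0.01, 0.007]
tool_rot: [-0.0, 0.666, 0.746, -0.0]
force: [-0.6, 0.2, -0.5]
width: 0.006
gripper_force: 0.0
```

The fingers closed on nothing. I'll look before doing anything else.

```bash
python3 - <<'E'
from bench import arm, eyes, workorder, readout
from h import *
np.set_printoptions(precision=4,suppress=True)
s=readout.read_state();print(s['width'],s['gripper_force'],s['eef_pos'])
o=[]
for n in('wrist','scene','side'):
    f=eyes.grab_frame(n);T=wristT(s,f) if n=='wrist' else f['cam_to_world']
    h=cv2.cvtColor(f['frame'],cv2.COLOR_RGB2HSV);m=((h[...,1]>110)&(h[...,0]<30)).astype(np.uint8)
    k,l,st,c=cv2.connectedComponentsWithStats(m)
    for i in range(1,k):
        if st[i,4]>15:
            p=onz(f['K'],T,c[i],.018)
            if abs(p[0]-.55)<.1 and abs(p[1]-.03)<.15: print(n,st[i],p)
    o.append(f['frame'] if n=='wrist' else f['frame'][140:290,230:430] if n=='scene' else f['frame'][190:340,200:400])
a=cv2.resize(o[0],(400,300));b=cv2.resize(o[1],(400,300),interpolation=2);c=cv2.resize(o[2],(800,600),interpolation=2)[0:600,0:800]
c=cv2.resize(o[2],(400,300),interpolation=2)
cv2.imwrite('pics/c6.png',np.vstack([np.hstack([a,b]),np.hstack([c,c*0])])[:,:,::-1])
E
```

```text
0.005639839693620861 0.0 [0.5336 0.01   0.007 ]
wrist [    0   217   467   226 13331] [ 0.5066 -0.048   0.018 ]
wrist [315 307   3  38  66] [ 0.5374 -0.0111  0.018 ]
scene [298 232   9   7  38] [ 0.5367 -0.0254  0.018 ]
side [267 235  27   6  62] [0.5445 0.158  0.018 ]
side [306 236   6   9  28] [0.6285 0.1459 0.018 ]
side [243 243   6   9  29] [0.4534 0.1262 0.018 ]
side [272 247  10  26 178] [0.5361 0.0579 0.018 ]
```

View pics/c6.png

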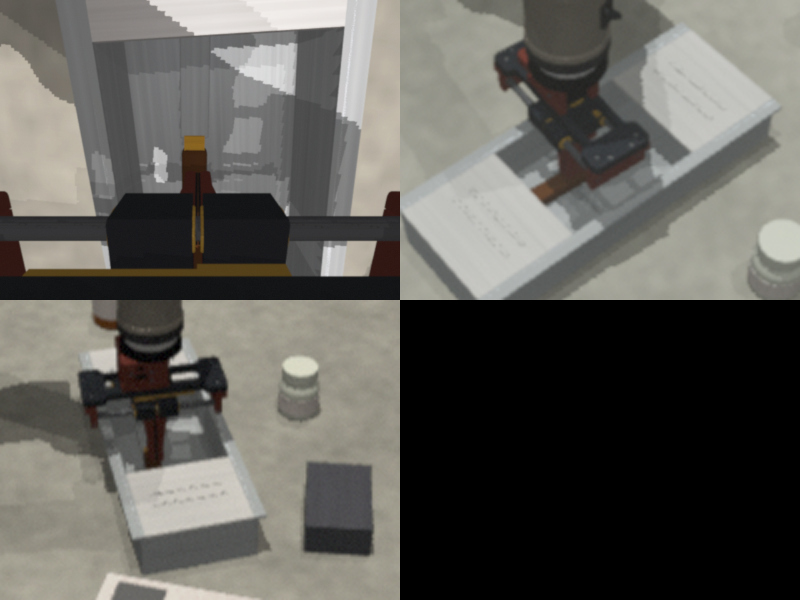

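The closed fingers sit over the handle, which is still in place (brown at lower left of the fingers in the scene view; ferrule at (195,142) in the wrist view). In the earlier ledge crop the finger ends also looked about 18 mm higher than the reported TCP, so the pads probably closed just above the handle. I'll open, then creep down while watching the force.

shift_gripper --plan '[[[0,0,-0.08],[0,0,0]],[[0,0,0],[0,0,0]],[[0,0,0],[0,0,0]],[[0,0,0],[0,0,0]],[[0,0,0],[0,0,0]]]' --aperture 0.45

```text
t: 15.45
eef_pos: [0.5336, 0.01, 0.011]
tool_rot: [-0.0, 0.666, 0.746, -0.0]
force: [0.3, -0.9, -0.1]
width: 0.425
gripper_force: 0.0
```

```bash
python3 - <<'E'
from h import *
from bench import arm, eyes, workorder, readout
# finger tip height check from side2 (carton held, TCP z .1417): tip pixel (390,252) of c4
g=np.load('pics/side2.npz');sc=800/150
c=np.array([.5503,-.36,0]);a=np.radians(-18.7);v=np.array([-np.sin(a),np.cos(a),0])
for v0 in(-.025,-.032,-.0385):
    o,d=ray(g['K'],g['cam_to_world'],(215+390/sc-.4,300+252/sc-.4));t=(v0-(o-c)@v)/(d@v);print(v0,(o+t*d))
s=readout.read_state();f=eyes.grab_frame('wrist');C=np.linalg.inv(f['tool_from_camera']);K=f['K']
h=cv2.cvtColor(f['frame'],cv2.COLOR_RGB2HSV)
for y in(.020,.033):
  for z in(0,-.019,-.038):
    p=C@[.01,y,z,1];px=(K[0,0]*p[0]/-p[2]+K[0,2],K[1,2]-K[1,1]*p[1]/-p[2]);print(y,z,np.round(px),f['frame'][int(px[1])%480,int(px[0])%640])
# red finger mask, top rows right of centre
r=f['frame'].astype(int);m=(r[...,0]>1.8*r[...,1])&(r[...,0]>25)
ys,xs=np.nonzero(m[:,330:420]);i=np.argsort(ys)[:6];print('finger top pixels',[(xs[j]+330,ys[j]) for j in i])
E
```

```text
-0.025 [ 0.54191643 -0.38355561  0.15832692]
-0.032 [ 0.5416392  -0.3908519   0.16620922]
-0.0385 [ 0.54138177 -0.39762702  0.1735285 ]
0.02 0 [351. 263.] [91 92 91]
0.02 -0.019 [355. 275.] [92 92 92]
0.02 -0.038 [359. 290.] [17 16 17]
0.033 0 [376. 263.] [111 110 109]
0.033 -0.019 [382. 275.] [98 97 98]
0.033 -0.038 [390. 290.] [129 128 129]
finger top pixels [(np.int64(362), np.int64(275)), (np.int64(363), np.int64(275)), (np.int64(364), np.int64(275)), (np.int64(365), np.int64(275)), (np.int64(366), np.int64(275)), (np.int64(367), np.int64(275))]
```

The wrist view agrees: the finger ends lie about 19 mm short of the reported TCP. I'll go down to TCP z of about -0.011, so the tips reach about 0.008.

Converted, 0.006 m is 0.12, 0.004 m is 0.08.

shift_gripper --plan '[[[0,0,0.12],[0,0,0]],[[0,0,0.08],[0,0,0]],[[0,0,0.06],[0,0,0]],[[0,0,0],[0,0,0]],[[0,0,0],[0,0,0]]]'

```text
t: 16.0
eef_pos: [0.5335, 0.0098, -0.0021]
tool_rot: [-0.0, 0.666, 0.746, -0.0]
force: [0.4, 0.2, 0.4]
width: 0.449
gripper_force: 0.0
```

shift_gripper --plan '[[[0,0,0.06],[0,0,0]],[[0,0,0.04],[0,0,0]],[[0,0,0],[0,0,0]],[[0,0,0],[0,0,0]]]'

```text
t: 16.4
eef_pos: [0.5336, 0.01, -0.007]
tool_rot: [-0.0, 0.666, 0.746, -0.0]
force: [-0.8, -0.9, -0.2]
width: 0.45
gripper_force: 0.0
```

Converted, 0.002 m is 0.04.

shift_gripper --plan '[[[0,0,0.04],[0,0,0]],[[0,0,0.04],[0,0,0]],[[0,0,0],[0,0,0]],[[0,0,0],[0,0,0]]]'

```text
t: 16.8
eef_pos: [0.5336, 0.0099, -0.0111]
tool_rot: [-0.0, 0.666, 0.746, -0.0]
force: [-0.2, -0.7, -0.2]
width: 0.45
gripper_force: 0.0
```

shift_gripper --plan '[[[0,0,0],[0,0,0]],[[0,0,0],[0,0,0]],[[0,0,0],[0,0,0]],[[0,0,0],[0,0,0]],[[0,0,0],[0,0,0]],[[0,0,0],[0,0,0]]]' --aperture 0.0 --grip_n 50

```text
t: 17.4
eef_pos: [0.5335, 0.0099, -0.011]
tool_rot: [-0.0, 0.666, 0.746, -0.0]
force: [-0.2, -0.1, 1.4]
width: 0.222
gripper_force: 49.7
```

Gripped: width 0.222 is about 19.5 mm. Lift 4 mm, slide 52 mm towards the blade, then check the forces.

Converted, 0.014 m is 0.28, 0.012 m is 0.24.

shift_gripper --plan '[[[0,0,-0.04],[0,0,0]],[[0,0,-0.04],[0,0,0]],[[0.12,0,0],[0,0,0]],[[0.24,0,0],[0,0,0]],[[0.28,0,0],[0,0,0]],[[0.24,0,0],[0,0,0]],[[0.16,0,0],[0,0,0]],[[0,0,0],[0,0,0]]]' --aperture 0.0 --grip_n 55

```text
t: 18.2
eef_pos: [0.5275, 0.0638, -0.0071]
tool_rot: [-0.0, 0.665, 0.747, 0.0]
force: [-0.1, 0.3, -0.3]
width: 0.223
gripper_force: 54.7
```

shift_gripper --plan '[[[-0.02,0,-0.14],[0,-0.0159,0]],[[-0.024,0,-0.14],[0,-0.0159,0]],[[0,0,0],[0,0,0]]]'

```text
t: 18.5
eef_pos: [0.5283, 0.0614, 0.0073]
tool_rot: [0.038, 0.664, 0.746, -0.033]
force: [-0.1, -0.3, -0.4]
width: 0.226
gripper_force: 54.7
```

Converted, -0.007 m is -0.14, -0.0012 m is -0.024, -0.05 rad / 3.1416 = -0.0159.

shift_gripper --plan '[[[-0.024,0,-0.14],[0,-0.0159,0]],[[-0.024,0,-0.14],[0,-0.0159,0]],[[0,0,0],[0,0,0]]]'

```text
t: 18.8
eef_pos: [0.5282, 0.0606, 0.0211]
tool_rot: [0.075, 0.661, 0.743, -0.066]
force: [-0.6, 0.3, -0.6]
width: 0.222
gripper_force: 54.7
```

```bash
python3 - <<'E'
from bench import arm, eyes, workorder, readout
from h import *
s=readout.read_state();f=eyes.grab_frame('scene');T=f['cam_to_world'];print(s['eef_pos'],s['force'])
h=cv2.cvtColor(f['frame'],cv2.COLOR_RGB2HSV);m=((h[...,1]>110)&(h[...,0]<30)).astype(np.uint8);k,l,st,c=cv2.connectedComponentsWithStats(m)
Tc=np.array([.5484,.031]);t=np.array([-.174,.985])
for i in range(1,k):
    x,y,w,hh,a=st[i]
    if a>15 and 270<c[i][0]<400 and 150<c[i][1]<290:
        ys,xs=np.nonzero(l==i);j=xs.argmin();p=onz(f['K'],T,(xs[j],ys[j]),.06);print(st[i],(xs[j],ys[j]),p,(p[:2]-Tc)@t)
E
```

```text
[0.52822558 0.06056292 0.02108638] [-0.63462238  0.29191388 -0.61877992]
[328 152  10  15  36] (np.int64(328), np.int64(153)) [0.39190279 0.12110219 0.06      ] 0.11598116847584504
[357 175   8   6  31] (np.int64(357), np.int64(175)) [0.48100694 0.14389664 0.06      ] 0.12292957954056384
[348 202   4   6  16] (np.int64(348), np.int64(203)) [0.53875463 0.08660721 0.06      ] 0.05645140111866405
[299 206  40  20 246] (np.int64(299), np.int64(221)) [ 0.52942189 -0.02575851  0.06      ] -0.052604939353767505
```

The handle end is out at y of about -53 mm in the trough frame. Finish the tilt to 0.31 rad, then slide out along the spatula's axis.

Converted, -0.02 m is -0.4, -0.015 m is -0.3, -0.055 rad / 3.1416 = -0.0175.

shift_gripper --plan '[[[-0.024,0,-0.15],[0,-0.0175,0]],[[-0.024,0,-0.15],[0,-0.0175,0]],[[0,0,0],[0,0,0]],[[-0.2,0,0],[0,0,0]],[[-0.3,0,0],[0,0,0]],[[-0.4,0,0],[0,0,0]],[[-0.3,0,0],[0,0,0]],[[0,0,0],[0,0,0]]]'

```text
t: 19.65
eef_pos: [0.5345, -0.0007, 0.0559]
tool_rot: [0.115, 0.66, 0.735, -0.103]
force: [0.5, 0.8, -0.1]
width: 0.22
gripper_force: 54.7
```

shift_gripper --plan '[[[-0.2,0,0],[0,0,0]],[[-0.4,0,0],[0,0,0]],[[-0.4,0,0],[0,0,0]],[[-0.2,0,0],[0,0,0]],[[0,0,0],[0,0,0]]]'

```text
t: 20.15
eef_pos: [0.5409, -0.0553, 0.0737]
tool_rot: [0.115, 0.659, 0.736, -0.103]
force: [0.1, 0.0, -0.4]
width: 0.222
gripper_force: 54.7
```

Converted, -0.019 m is -0.38, -0.01 m is -0.2.

shift_gripper --plan '[[[-0.06,0,-0.2],[0,0,0]],[[-0.12,0,-0.38],[0,0,0]],[[-0.12,0,-0.38],[0,0,0]],[[-0.12,0,-0.38],[0,0,0]],[[-0.12,0,-0.38],[0,0,0]],[[-0.12,0,-0.38],[0,0,0]],[[-0.06,0,-0.2],[0,0,0]],[[0,0,0],[0,0,0]]]'

```text
t: 20.95
eef_pos: [0.5417, -0.0516, 0.1946]
tool_rot: [0.116, 0.657, 0.738, -0.102]
force: [-0.7, -0.1, -1.0]
width: 0.223
gripper_force: 54.7
```

shift_gripper --plan '[[[0,0,0],[0,0.0159,0]],[[0,0,0],[0,0.0255,0]],[[0,0,0],[0,0.0255,0]],[[0,0,0],[0,0.0223,0]],[[0,0,0],[0,0.0095,0]],[[0,0,0],[0,0,-0.0191]],[[0,0,0],[0,0,0]],[[0,0,0],[0,0,0]]]'

```text
t: 21.75
eef_pos: [0.5403, -0.0521, 0.1927]
tool_rot: [-0.0, 0.643, 0.766, -0.0]
force: [-0.3, -0.3, -0.6]
width: 0.22
gripper_force: 54.7
```

Converted, 0.015 m is 0.3, 0.014 m is 0.28.

shift_gripper --plan '[[[0.16,0.06,0],[0,0,0]],[[0.3,0.11,0],[0,0,0]],[[0.3,0.11,0],[0,0,0]],[[0.28,0.104,0],[0,0,0]],[[0.168,0.064,0],[0,0,0]],[[0,0,0],[0,0,0]],[[0,0,0],[0,0,0]],[[0,0,0],[0,0,0]]]'

```text
t: 22.55
eef_pos: [0.5522, 0.0099, 0.1936]
tool_rot: [0.0, 0.643, 0.765, -0.0]
force: [-0.1, -0.7, -1.2]
width: 0.221
gripper_force: 54.7
```

```bash
python3 - <<'E'
from bench import arm, eyes, workorder, readout
from h import *
s=readout.read_state();print(s['eef_pos'],s['force'],np.abs(s['qvel']).max())
S={}
for n in('scene','side'):
    f=eyes.grab_frame(n);S[n]=f
    h=cv2.cvtColor(f['frame'],cv2.COLOR_RGB2HSV);m=((h[...,1]>110)&(h[...,0]<30)).astype(np.uint8);k,l,st,c=cv2.connectedComponentsWithStats(m)
    for i in range(1,k):
        p=onz(f['K'],f['cam_to_world'],c[i],.21)
        if st[i,4]>15 and abs(p[0]-.55)<.12 and abs(p[1]-.03)<.2:
            ys,xs=np.nonzero(l==i);j=[xs.argmin(),xs.argmax(),ys.argmin(),ys.argmax()]
            print(n,st[i],[onz(f['K'],f['cam_to_world'],(xs[q],ys[q]),.216).round(3)[:2].tolist() for q in j])
    b0=np.load(f'pics/{n}0.npz')['frame'].astype(int)
    for nm,P in(('bottle',(.4975,.3886,.08)),('jar',(.7541,.1309,.04)),('tin',(.7584,-.1,.045))):
        q=np.linalg.inv(f['cam_to_world'])@[*P,1];u=int(f['K'][0,0]*q[0]/-q[2]+f['K'][0,2]);v=int(f['K'][1,2]-f['K'][1,1]*q[1]/-q[2])
        d=np.abs(f['frame'].astype(int)-b0)[v-15:v+15,u-15:u+15];print(nm,np.median(d),d.mean())
    # dark/steel blade tip & handle tip expected pixels
    for e in(-.12,.12):
        P=np.array([.5484-.174*e,.031+.985*e,.2157,1]);q=np.linalg.inv(f['cam_to_world'])@P;u=f['K'][0,0]*q[0]/-q[2]+f['K'][0,2];v=f['K'][1,2]-f['K'][1,1]*q[1]/-q[2];print(n,'expected end',e,round(u),round(v))
    c=f['frame'];np.savez(f'pics/{n}9.npz',**f)
E
```

```text
[0.55223391 0.00993115 0.19356434] [-0.14326405 -0.67369273 -1.24808168] 0.005603870511282723
scene [331 130   9   7  32] [[0.474, 0.082], [0.491, 0.09], [0.473, 0.085], [0.491, 0.083]]
scene [316 149   7   8  22] [[0.511, 0.028], [0.507, 0.043], [0.505, 0.04], [0.518, 0.026]]
scene [433 155  23   9  64] [[0.624, 0.216], [0.652, 0.246], [0.624, 0.216], [0.65, 0.222]]
scene [274 174  36  26 296] [[0.559, -0.083], [0.555, -0.01], [0.547, -0.014], [0.575, -0.083]]
bottle 6.0 5.974444444444444
jar 7.0 6.82
tin 6.0 5.587777777777778
scene expected end -0.12 275 198
scene expected end 0.12 375 136
side [285 167  15   5  40] [[0.569, 0.194], [0.607, 0.202], [0.602, 0.202], [0.582, 0.182]]
side [312 167  10  11  48] [[0.641, 0.194], [0.666, 0.197], [0.655, 0.198], [0.65, 0.145]]
side [268 169  16   6  48] [[0.524, 0.187], [0.564, 0.195], [0.559, 0.195], [0.524, 0.171]]
side [246 172  24  14 165] [[0.467, 0.165], [0.526, 0.161], [0.498, 0.184], [0.477, 0.119]]
side [273 178  24  54 437] [[0.535, 0.114], [0.58, -0.075], [0.577, 0.146], [0.567, -0.09]]
side [247 198  20   7  68] [[0.469, 0.053], [0.515, 0.054], [0.513, 0.054], [0.488, 0.029]]
bottle 27.0 48.748518518518516
jar 6.0 6.121851851851852
tin 4.0 3.8470370370370373
side expected end -0.12 292 230
side expected end 0.12 270 178
```

Both views show the handle end where a level spatula should have it (scene (274,~198), side (292,231)). The bystanders match their first images; the bottle's side-view difference is the arm hiding it. Handing in.

shift_gripper --plan '[[[0,0,0],[0,0,0]],[[0,0,0],[0,0,0]],[[0,0,0],[0,0,0]]]'

```text
t: 22.95
eef_pos: [0.5524, 0.0106, 0.1935]
tool_rot: [-0.0, 0.643, 0.766, 0.0]
force: [0.3, -0.1, 0.2]
width: 0.22
gripper_force: 54.7
```

```bash
python3 - <<'E'
import numpy as np
from bench import arm, eyes, workorder, readout
a=np.load('pics/side3.npz')['frame'].astype(int);b=np.load('pics/side9.npz')['frame'].astype(int);print('carton diff',np.median(np.abs(a-b)[325:375,240:340]))
print(workorder.finish_job())
E
```

```text
carton diff 6.0
the job is handed in; nothing more can be done
None
```

I've handed the job in at about 23 s: the carton lies flat and lengthways on the middle of the ledge, and the spatula is held still and level about 14 cm above the covers, over the trough. The bottle, jar and tin were left where they stood; no verdict came back.

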